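Lock the label rewinder

TASK

Lock the hand rewinder so that its label roll cannot turn: with the fingertips, push the crank handle round until the slot in the rim of the top disc faces the flat lock bar, then push the bar by its upright pin until it is fully home in the slot. Only push, gently: do not grip or squeeze the handle or the pin, and leave all the loose things on the bench where they are.

Things in the scene. Friction and masses are not known exactly. Their poses are not given: they have to be found in the camera images.
- rewinder: Fixed bench rewinder: dark steel base plate 170 x 170 x 12 mm with a 64 mm wide tongue under the lock, white label roll 104 mm across, aluminium top disc. Origin on the bench under the upright spindle axis, z up. The lock is on its -y side: seen from above the bar's centre line is this body's y axis, and the bar slides in its +y direction, towards the spindle.
- reel (a joint): Turning of disc, roll and crank handle together about the upright spindle, rad, counter-clockwise positive seen from above, unlimited. 0 or any whole turn (6.283) = the slot faces the bar. Friction about 0.12 N m; stays where it is left. Disc: 150 mm across, 8 mm thick, top face at z = 88 mm; a hub nut 36 mm across and 22 mm high stands on its centre.
- crank (a point): Centre of the top of the crank handle: an upright black cylinder, 20 mm diameter, on the top disc, 50 mm from the spindle axis, diametrically opposite the slot. Top at z = 138 mm; the black part begins at z = 94 mm, above a steel washer 24 mm across.
- slot (a point): Middle of the mouth of the disc's one slot, at the rim (75 mm from the spindle axis), on the top face. The slot is 16 mm wide and runs 22 mm in from the rim towards the spindle; its mouth is flared to 32 mm. The flare guides the bar in if the slot is up to about 6 mm out of line; farther out the bar stops against the rim.
- lock_line (a point): Fixed point on the bar's centre line, 75 mm from the spindle axis, z = 88 mm: the slot is lined up when slot lies here. Beside it stands the lock guide, a fixed aluminium block through which the bar runs: in the rewinder's frame x -18 to 18, y -116 to -92, top at z = 95 mm.
- bar (a joint): Travel of the lock bar, m: 0 = drawn right back (nose 13 mm short of the disc's rim), 0.032 = fully home (nose 19 mm inside the rim, its pin against the guide). Needs about 1.5 N, stays where it is left. Steel, 12 mm wide, 8 mm thick, round nose, top face at z = 88 mm.
- bar_pin (a point): Centre of the top of the bar's upright steel push pin: 14 mm diameter, 32 mm high, top at z = 120 mm; 155 mm from the spindle axis with the bar drawn back, 123 mm when home. Push it towards the spindle from its outer side; the bar ends 12 mm beyond the pin's centre.
- core: Loose cardboard core on the bench beside the lock, 84 mm across, 60 mm high; origin at the centre of its underside. Not to be moved.
- spanner: Loose steel spanner, 130 mm long, lying flat beside the lock; origin under its middle. Not to be moved.
- screwdriver: Loose screwdriver, 200 mm long, lying on the bench. Not to be moved.
- tape: Loose roll of packing tape lying flat, 104 mm across, 48 mm high. Not to be moved.
- label_roll: Loose spare roll of white labels lying flat, 120 mm across, 50 mm high. Not to be moved.
- carton: Loose small cardboard box, 110 x 80 x 65 mm. Not to be moved.
- cleaner: Loose white bottle standing upright, 60 mm across, 150 mm high. Not to be moved.

How it is judged:
By the outcome, as a careful person would: the job done as asked, in the order asked, and still so for the second after the job is handed in, with the robot touching nothing.
It also fails if it takes over 51 s, if anything falls off the work surface, if the arm or the gripper's body presses on something with over 40 N, if the wrist force passes 120 N, or if a joint passes its speed limit or range.

ROBOT

A 7-joint arm with a two-finger parallel gripper is mounted at the origin on the work surface. World frame = base frame: x ahead of the robot, y to its left, z up, the work surface at z = 0. Lengths are in m, angles in rad, forces in N, time in s.
With the tool pointing down it reaches from about 0.425 to 0.875 m from the base axis. Payload 4.7 kg.
Tool frame: the origin (TCP) lies at the very end of the fingers, on their centre line; the grasp point (between the pads) lies 19 mm behind it (ctrl.grasp_offset is the distance from the TCP to the grasp point, in m); z points along the fingers, y is the direction in which the jaws open and shut (so a half turn about z gives the same grasp; the last joint's range is limited). The gripper opens to 87 mm and grips with 3 to 60 N. Pads are 19 mm wide; open, the fingers measure 117 mm over their backs; the gripper's body (75 mm by 190 mm) begins 51 mm behind the grasp point.
Start: joints at [1.273, 0.321, -0.07, 1.45, 0.023, 1.371, -0.057], TCP at [0.199, -0.619, 0.223] pointing down, gripper open.
Joint ranges: [-2.86, 2.86], [-0.3, 2.09], [-1.38, 1.24], [0.06, 2.45], [-1.56, 4.7], [0.09, 2.05], [-2.69, 2.69]. Speed limits (rad/s): [2.57, 2.57, 3.14, 3.14, 3.14, 3.14, 3.14].

INTERFACE

Orientations are given as a rotation vector (axis times angle).
In Python, from bench import ctrl gives the robot as it stands.
- The arm moves only by the shell command python3 -m creep 'ROWS' [FORCE]. ROWS is JSON, a list that holds one entry, the list of rows, each a list of 7 numbers: the opening, from 0 (shut) to 1 (fully open), then the shift along the tool's x, y, z in mm, then the turn, a rotation vector about the tool's x, y, z in rad. In form: [[[grip, dx, dy, dz, rx, ry, rz], ...]]. A call has 1 to 5 rows; each row is the pose to reach, as a shift and turn from the pose commanded when the call began, along the tool's axes at that moment; what a row does not reach only later rows make up. A row lasts 1/10 s, in which the tool goes at most 50 mm and 8.59 degrees, less where a joint would pass 70% of its speed; a pose out of reach is approached as far as the arm can. A call with a gripper value outside its range is refused whole. The fingers move at their own pace and stop on an object; FORCE is the grip in N (left out, the last holds). Time passes only in rows, so rows that repeat a pose let the fingers close. It gives the time, the measured TCP pose, the force and the opening at its end, in the units of the state.
- ctrl.get_state(): the state, without advancing time (a new reading comes with each control period).
- ctrl.get_image(name): name is "scene" or "top" or "wrist"; returns the picture (384x512x3 uint8, red, green, blue); there is no depth.
- ctrl.camera_params(name): a dict with "K" (3x3 intrinsics, pixels), "k1" (the pictures are not rectified: a ray, as slopes to the right and down, at radius r is drawn at 1 + k1 r^2 times it, then the intrinsics apply), "pose" (4x4, takes a point from camera to world coordinates). Camera axes: x right, y down, z forward; pixel columns grow to the right and rows downward; lengths in m; the calibration is good to about 2 mm. A picture is of the moment at which its call begins: read the wrist's pose just before it. camera_params takes no time and is no camera call; for the wrist camera it gives the pose at the moment of the call.
- ctrl.close_job(): hands the job in, once; it reports no verdict.
The state is a dict: "time": time; "joint_positions": joint angles; "qd": joint speeds; "joint_torque": joint torques, N m; "position": TCP position; "tool_rot": TCP orientation; "ft_force": force on the tool from outside, world axes, zero at the start; "torque": the same for the moment, N m; "grip_width": opening from 0.0 (shut) to 1.0 (fully open).
Only numpy, scipy, OpenCV 4.12 (cv2) and the standard library are available. Lean on these libraries where they do the work, as an engineer would, in place of code of your own. Each camera call takes 0.05 s, during which the arm holds its last target. There are 200 camera calls.

## Working session

There is one attempt and no reset: what is moved stays moved. The work goes in short steps, Python scripts to look and compute and a shell command to move; the robot and the scene stay as the last step left them, time stands still between calls to the robot, and variables do not carry over. Pictures are saved under pics/ and viewed, about 8 in all and at most 12, crops included, and the job is handed in when it is done.

```bash
mkdir -p pics; ls; cat > h.py <<'E'
import numpy as np, cv2
from bench import ctrl
from scipy.spatial.transform import Rotation as R
def snap(n,f):
    p=ctrl.camera_params(n); im=ctrl.get_image(n)[:,:,::-1].copy()
    cv2.imwrite(f'pics/{f}.png',im); np.save(f'pics/{f}.npy',np.array([p['K'],p['k1'],p['pose']],dtype=object),allow_pickle=True); return im
def par(f):
    K,k1,T=np.load(f'pics/{f}.npy',allow_pickle=True); return np.array(K,float),float(k1),np.array(T,float)
def ray(f,u,v):
    K,k1,T=par(f); a=np.linalg.solve(K,[u,v,1.]); d=a[:2].copy()
    for _ in range(30): d=a[:2]/(1+k1*(d@d))
    return T[:3,3],T[:3,:3]@np.array([d[0],d[1],1])
def plane(f,u,v,z):
    o,d=ray(f,u,v); return o+d*(z-o[2])/d[2]
def proj(f,P):
    K,k1,T=par(f); c=T[:3,:3].T@(np.array(P)-T[:3,3]); d=c[:2]/c[2]; d=d*(1+k1*(d@d)); return (K@[d[0],d[1],1])[:2]
E
python3 - <<'E'
from h import *
a=snap('scene','s1');b=snap('top','t1')
for f in('s1','t1'): print(par(f))
s=ctrl.get_state();print(s['time'],s['position'],s['tool_rot'],s['ft_force'],s['grip_width'])
print(R.from_rotvec(s['tool_rot']).as_matrix().round(3))
E
```

```text
pics
(array([[348.22702797,   0.        , 251.39500033],
       [  0.        , 348.22702797, 188.98204822],
       [  0.        ,   0.        ,   1.        ]]), -0.07866713555282023, array([[-0.58884113,  0.67970084, -0.43734757,  1.04603368],
       [ 0.80817452,  0.48780738, -0.32999683,  0.38223533],
       [-0.01095775, -0.54776887, -0.83655794,  0.96130333],
       [ 0.        ,  0.        ,  0.        ,  1.        ]]))
(array([[473.39808453,   0.        , 254.86221368],
       [  0.        , 473.39808453, 192.67389506],
       [  0.        ,   0.        ,   1.        ]]), -0.029601021324722736, array([[-0.02923536, -0.99181841,  0.12426399,  0.39638875],
       [-0.99954435,  0.02994159,  0.00381911,  0.03897057],
       [-0.00750853, -0.12409571, -0.99224184,  1.54157354],
       [ 0.        ,  0.        ,  0.        ,  1.        ]]))
0.1 [ 0.19918841 -0.61820667  0.22157028] [-3.10182791e+00 -4.87558189e-01  5.70964551e-04] [-0.23645516 -0.05389677 -0.21619419] 1.00035545575748
[[ 0.952  0.307 -0.001]
 [ 0.307 -0.952  0.002]
 [-0.    -0.002 -1.   ]]
```

View pics/t1.png

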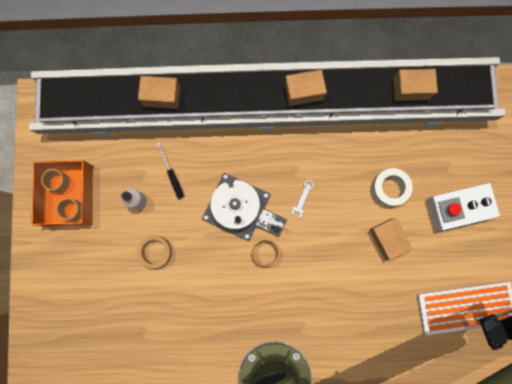

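View pics/s1.png

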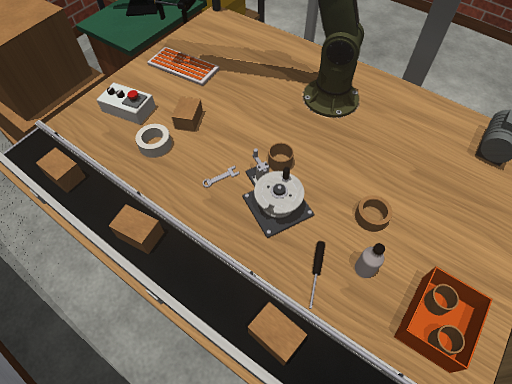

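The top view shows the rewinder at about (237,205), with the lock towards (272,222), the core at (265,253) and the spanner at (303,200). Next I'll enlarge that area in both views.

```bash
python3 - <<'E'
from h import *
a=cv2.imread('pics/t1.png')[165:275,195:325]; b=cv2.imread('pics/s1.png')[140:240,195:325]
a=cv2.resize(a,None,fx=6,fy=6,interpolation=cv2.INTER_CUBIC)[:,:,:]; b=cv2.resize(b,None,fx=6,fy=6,interpolation=cv2.INTER_CUBIC)
cv2.imwrite('pics/c1.png',a[:600]);cv2.imwrite('pics/c2.png',b)
E
```

```text
(no output)
```

View pics/c1.png

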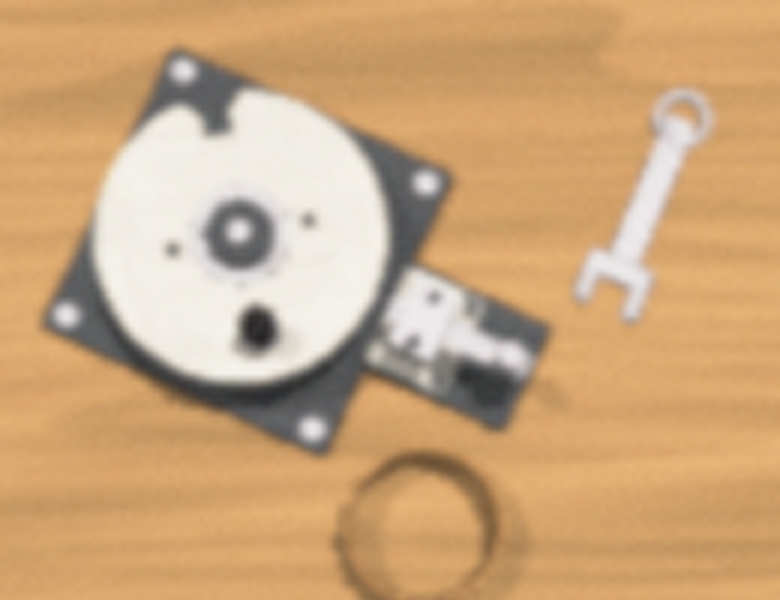

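View pics/c2.png

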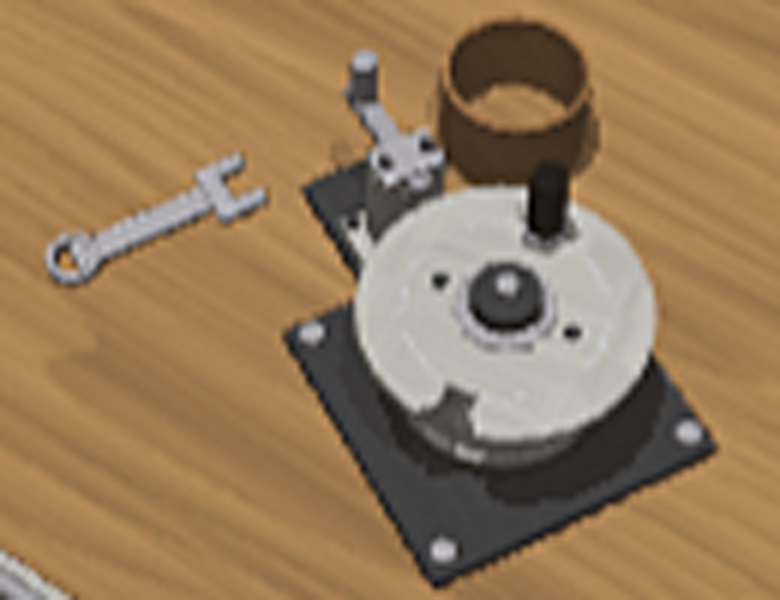

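The crops (6x) show: bolts at (183,70), (427,183), (66,315) and (312,429); the slot mouth at about (209,108); the crank at about (258,325); the pin top at about (518,353). I'll cast rays from these.

```bash
python3 - <<'E'
from h import *
t=lambda x,y,z:plane('t1',195+(x+.5)/6-.5,165+(y+.5)/6-.5,z)
s=lambda x,y,z:plane('s1',195+(x+.5)/6-.5,140+(y+.5)/6-.5,z)
B=np.array([t(*p,.016) for p in[(183,70),(427,183),(66,315),(312,429)]]);print(B.round(4))
c=B.mean(0);print('c bolts',c)
print('bolts s',np.mean([s(312,333,.016),s(688,432,.016),s(443,550,.016)],0), s(312,333,.016),s(688,432,.016),s(443,550,.016))
print('disc',t(241,237,.088),s(506,315,.088))
print('nut',t(240,233,.11),s(508,283,.11))
print('crank',t(258,322,.138),s(549,173,.138))
print('slot',t(208,108,.088),s(445,415,.088))
print('pin',t(518,352,.12),s(364,60,.12))
print('core',t(418,530,.06),s(518,75,.06)); print('spanner',t(683,120,.005),t(610,290,.005))
E
```

```text
[[0.6444 0.1404 0.016 ]
 [0.5785 0.0098 0.016 ]
 [0.5128 0.2063 0.016 ]
 [0.4478 0.0755 0.016 ]]
c bolts [0.54586737 0.10800407 0.016     ]
bolts s [0.57977898 0.11875296 0.016     ] [0.57975195 0.01057759 0.016     ] [0.51477672 0.2052433  0.016     ] [0.64480827 0.14043797 0.016     ]
disc [0.54482749 0.10765123 0.088     ] [0.55059531 0.11085725 0.088     ]
nut [0.54463203 0.10706953 0.11      ] [0.54701271 0.10819444 0.11      ]
crank [0.49721468 0.09789302 0.138     ] [0.4977721  0.09775791 0.138     ]
slot [0.61238257 0.12311837 0.088     ] [0.61541873 0.11870268 0.088     ]
pin [ 0.47960976 -0.0310238   0.12      ] [ 0.48035805 -0.02643455  0.12      ]
core [0.39257821 0.02104204 0.06      ] [0.39902968 0.02009258 0.06      ]
spanner [ 0.6102325  -0.13130254  0.005     ] [ 0.5184344  -0.08773502  0.005     ]
```

```bash
cat >> h.py <<'E'
def Rd(deg):
    c,s=np.cos(np.radians(deg)),np.sin(np.radians(deg)); return np.array([[c,s,0],[s,-c,0],[0,0,-1.]])
def rel(p0,R0,p,yaw):
    return np.r_[(R0.T@(np.array(p)-p0)*1000).round(0),R.from_matrix(R0.T@Rd(yaw)).as_rotvec().round(3)].tolist()
def now():
    s=ctrl.get_state(); return np.array(s['position']),R.from_rotvec(s['tool_rot']).as_matrix()
C=np.array([.5459,.1078])
def pol(az,r): return np.array([np.cos(np.radians(az)),np.sin(np.radians(az))])*r
E
python3 - <<'E'
from h import *
p,Q=now()
for k in range(1,5):
    f=k/4; xy=pol(-72.2+f*79.4,.65-f*.142); t=[*xy,.222]; yaw=17.9+f*84.1
    print(rel(p,Q,t,yaw)); p,Q=np.array(t),Rd(yaw)
E
```

```text
[208.0, -71.0, -0.0, -0.002, -0.0, -0.368]
[198.0, -66.0, 0.0, 0.0, 0.0, -0.367]
[187.0, -60.0, 0.0, 0.0, 0.0, -0.367]
[176.0, -55.0, 0.0, 0.0, 0.0, -0.367]
```

```bash
python3 -m creep '[[[0,208,-71,0,-0.002,0,-0.368],[0,208,-71,0,-0.002,0,-0.368],[0,208,-71,0,-0.002,0,-0.368],[0,208,-71,0,-0.002,0,-0.368],[0,208,-71,0,-0.002,0,-0.368]]]'
python3 -m creep '[[[0,198,-66,0,0,0,-0.367],[0,198,-66,0,0,0,-0.367],[0,198,-66,0,0,0,-0.367],[0,198,-66,0,0,0,-0.367],[0,198,-66,0,0,0,-0.367]]]'
python3 -m creep '[[[0,187,-60,0,0,0,-0.367],[0,187,-60,0,0,0,-0.367],[0,187,-60,0,0,0,-0.367],[0,187,-60,0,0,0,-0.367],[0,187,-60,0,0,0,-0.367]]]'
python3 - <<'E'
from h import *
p,Q=now(); s=ctrl.get_state(); print(np.round(s['joint_positions'],2),s['ft_force'],p)
print(rel(p,Q,[.504,.064,.2],102))
E
```

```text
time: 0.6
position: [0.3812, -0.482, 0.2223]
tool_rot: [2.957, 1.059, 0.006]
ft_force: [1.1, -0.0, 0.1]
grip_width: 0.631
time: 1.1
position: [0.4922, -0.3034, 0.2224]
tool_rot: [-2.712, -1.585, -0.005]
ft_force: [-0.1, 0.3, 0.2]
grip_width: 0.169
time: 1.6
position: [0.5309, -0.1108, 0.2223]
tool_rot: [2.377, 2.054, 0.004]
ft_force: [0.3, -0.1, 0.1]
grip_width: 0.005
[ 0.7   0.13 -0.58  1.7   0.07  1.33 -0.04] [ 0.25930309 -0.12820223  0.07659953] [ 0.53091788 -0.11083078  0.22233703]
[169.0, -52.0, 23.0, 0.002, -0.002, -0.355]
```

```bash
python3 -m creep '[[[0,169,-52,23,0.002,-0.002,-0.355],[0,169,-52,23,0.002,-0.002,-0.355],[0,169,-52,23,0.002,-0.002,-0.355],[0,169,-52,23,0.002,-0.002,-0.355],[0,169,-52,23,0.002,-0.002,-0.355]]]'
python3 - <<'E'
from h import *
im=snap('wrist','w1'); p,Q=now(); print(p,np.round(ctrl.get_state()['joint_positions'],2)); print(Q.round(3)); print(par('w1')[2].round(3))
for n,P in dict(hub=[*C,.11],crank=[.4972,.0979,.138],tip=[*p]).items(): print(n,proj('w1',P).round(0))
E
```

```text
time: 2.1
position: [0.5034, 0.0601, 0.1982]
tool_rot: [1.982, 2.438, -0.005]
ft_force: [0.4, -0.6, 0.2]
grip_width: 0.006
[0.50415292 0.05682658 0.19840037] [ 0.55  0.08 -0.74  1.81  0.06  1.28 -0.01]
[[-0.201  0.98  -0.002]
 [ 0.98   0.201 -0.004]
 [-0.004 -0.002 -1.   ]]
[[ 0.979  0.198  0.05   0.49 ]
 [ 0.204 -0.947 -0.249  0.126]
 [-0.002  0.254 -0.967  0.36 ]
 [ 0.     0.     0.     1.   ]]
hub [317. 149.]
crank [260. 153.]
tip [258. 234.]
```

View pics/w1.png

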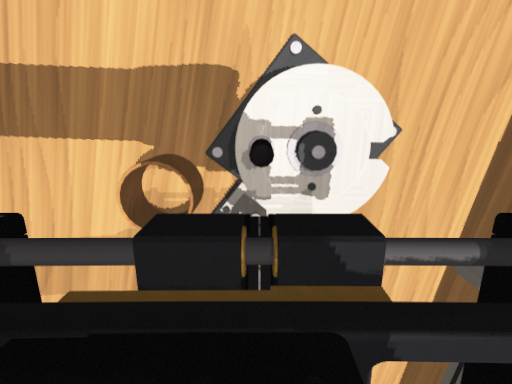

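The wrist view agrees with the estimates: hub at (316,151) against a prediction of (317,149), crank at (262,152) against (260,153). Next I'll lower behind the crank and work out the arc rows.

```bash
python3 - <<'E'
from h import *
def pose(f,z=.108):
    a=np.radians(f); t=np.array([np.sin(a),-np.cos(a)]); return [*(C+pol(f,.05)-.0195*t),z],f-90
p,Q=now(); t,y=pose(194); t0=np.array(t)-np.r_[.015*pol(y,1),0]
print('down',rel(p,Q,t0,y)); print('touch',rel(t0,Rd(y),t,y))
for k in range(1,6): a,b=pose(194-5.2*k); print(rel(np.array(t),Rd(y),a,b))
E
```

```text
down [5.0, 3.0, 90.0, -0.003, 0.004, -0.042]
touch [15.0, -0.0, 0.0, 0.0, 0.0, 0.0]
[5.0, -2.0, 0.0, 0.0, 0.0, 0.091]
[9.0, -3.0, 0.0, 0.0, 0.0, 0.182]
[14.0, -3.0, 0.0, 0.0, 0.0, 0.272]
[19.0, -4.0, 0.0, 0.0, 0.0, 0.363]
[24.0, -3.0, 0.0, 0.0, 0.0, 0.454]
```

```bash
python3 -m creep '[[[0,5,3,45,-0.003,0.004,-0.042],[0,5,3,90,-0.003,0.004,-0.042],[0,5,3,90,-0.003,0.004,-0.042],[0,5,3,90,-0.003,0.004,-0.042]]]'
python3 -m creep '[[[0,4,0,0,0,0,0],[0,8,0,0,0,0,0],[0,12,0,0,0,0,0],[0,15,0,0,0,0,0],[0,15,0,0,0,0,0]]]'
python3 -m creep '[[[0,5,-2,0,0,0,0.091],[0,9,-3,0,0,0,0.182],[0,14,-3,0,0,0,0.272],[0,19,-4,0,0,0,0.363],[0,24,-3,0,0,0,0.454]]]'
python3 -m creep '[[[0,5,-2,0,0,0,0.091],[0,9,-3,0,0,0,0.182],[0,14,-3,0,0,0,0.272],[0,19,-4,0,0,0,0.363],[0,24,-3,0,0,0,0.454]]]'
python3 - <<'E'
from h import *
p,Q=now(); im=snap('top','t2'); print(p-[*C,0],np.degrees(np.arctan2(Q[1,0],Q[0,0])),np.round(ctrl.get_state()['joint_positions'],2))
def pose(f,z=.108):
    a=np.radians(f); t=np.array([np.sin(a),-np.cos(a)]); return [*(C+pol(f,.05)-.0195*t),z],f-90
print('nominal',np.array(pose(194-52)[0])-[*C,0])
w=snap('wrist','w2'); cv2.imwrite('pics/c3.png',np.hstack([cv2.resize(im[165:275,195:325],(400,338),interpolation=2),cv2.resize(w,(400,338))]))
E
```

```text
time: 2.55
position: [0.5067, 0.059, 0.1089]
tool_rot: [-1.942, -2.469, -0.001]
ft_force: [0.4, 0.1, 1.3]
grip_width: 0.004
time: 3.05
position: [0.5032, 0.0759, 0.1092]
tool_rot: [1.937, 2.472, 0.003]
ft_force: [0.9, -0.1, -0.7]
grip_width: 0.002
time: 3.55
position: [0.4934, 0.0963, 0.1086]
tool_rot: [2.45, 1.966, -0.003]
ft_force: [-3.3, -3.3, 2.6]
grip_width: 0.006
time: 4.05
position: [0.4947, 0.1215, 0.1084]
tool_rot: [-2.829, -1.365, 0.005]
ft_force: [-5.3, -0.4, 2.7]
grip_width: 0.008
[-0.0511811   0.01366302  0.10837713] 51.51361014799413 [ 0.35  0.17 -0.7   1.91  0.12  1.1  -1.07]
nominal [-0.05140594  0.01541686  0.108     ]
```

View pics/c3.png

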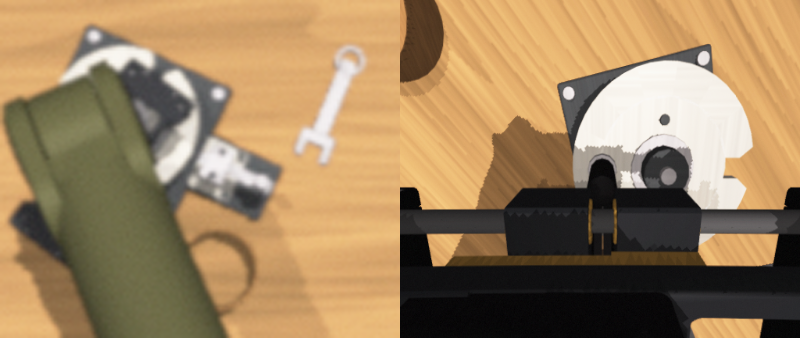

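The handle is turning with the tool: in the wrist view the slot is at (735,170) on the disc, opposite the handle. I'll carry on with the same rows.

```bash
python3 -m creep '[[[0,5,-2,0,0,0,0.091],[0,9,-3,0,0,0,0.182],[0,14,-3,0,0,0,0.272],[0,19,-4,0,0,0,0.363],[0,24,-3,0,0,0,0.454]]]'
python3 -m creep '[[[0,5,-2,0,0,0,0.091],[0,9,-3,0,0,0,0.182],[0,14,-3,0,0,0,0.272],[0,19,-4,0,0,0,0.363],[0,24,-3,0,0,0,0.454]]]'
cat >> h.py <<'E'
def pose(f,z=.108):
    a=np.radians(f); t=np.array([np.sin(a),-np.cos(a)]); return [*(C+pol(f,.05)-.0195*t),z],f-90
E
python3 - <<'E'
from h import *
p,Q=now();  print(p-[*C,0],np.degrees(np.arctan2(Q[1,0],Q[0,0])),np.round(ctrl.get_state()['joint_positions'],2))
print('nominal',np.array(pose(194-104)[0])-[*C,0])
for f in(85,80,75,70,66): print(rel(p,Q,*pose(f)))
E
```

```text
time: 4.65
position: [0.5075, 0.1432, 0.1083]
tool_rot: [-3.062, -0.698, 0.003]
ft_force: [-4.6, 2.6, 0.9]
grip_width: 0.001
time: 5.15
position: [0.5283, 0.1568, 0.1083]
tool_rot: [-3.14, 0.008, 0.002]
ft_force: [-2.9, 2.5, 0.6]
grip_width: 0.007
[-0.01760736  0.04896853  0.10833053] -0.30996368051915923 [ 0.19  0.25 -0.6   1.82  0.15  1.12 -2.03]
nominal [-0.0195  0.05    0.108 ]
[3.0, -3.0, 0.0, -0.002, 0.001, 0.082]
[7.0, -4.0, 0.0, -0.002, 0.001, 0.169]
[12.0, -4.0, 0.0, -0.002, 0.002, 0.256]
[16.0, -5.0, 0.0, -0.002, 0.002, 0.344]
[20.0, -5.0, 0.0, -0.002, 0.002, 0.413]
```

```bash
python3 -m creep '[[[0,3,-2,0,-0.002,0.001,0.082],[0,7,-3,0,-0.002,0.001,0.169],[0,12,-4,0,-0.002,0.002,0.256],[0,16,-4,0,-0.002,0.002,0.344],[0,20,-4,0,-0.002,0.002,0.413]]]'
python3 -m creep '[[[0,0,0,0,0,0,0],[0,0,0,0,0,0,0]]]'
python3 - <<'E'
from h import *
p,Q=now();  print(p-[*C,0],np.degrees(np.arctan2(Q[1,0],Q[0,0])),np.round(ctrl.get_state()['joint_positions'],2))
print('nominal',np.array(pose(66)[0])-[*C,0])
w=snap('wrist','w3')
for f in (66,63.4): print(f,proj('w3',[*(C-pol(f,.075)),.088]),proj('w3',[*(C-pol(f,.053)),.088]),proj('w3',[*(C+pol(f,.05)),.138]))
E
```

```text
time: 5.65
position: [0.5488, 0.1602, 0.1084]
tool_rot: [3.073, -0.652, 0.002]
ft_force: [-2.5, 1.3, -0.1]
grip_width: 0.004
time: 5.85
position: [0.5495, 0.1599, 0.1087]
tool_rot: [3.074, -0.647, 0.005]
ft_force: [-0.3, 0.6, -1.4]
grip_width: 0.006
[0.00361247 0.05205366 0.10867309] -23.78261522697876 [ 0.13  0.28 -0.54  1.77  0.16  1.13 -2.44]
nominal [0.0025227  0.05360864 0.108     ]
66 [446.68561692 196.59413521] [412.72416034 196.44817199] [255.30270624 223.36088993]
63.4 [445.70564819 201.5585245 ] [412.14176154 199.95149806] [255.41061454 219.01897997]
```

View pics/w3.png

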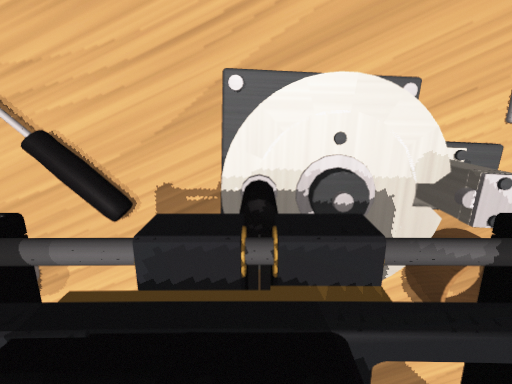

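The crank is near its target, with the slot mouth around (445,195) in front of the guide. I'll back off, rise and go round to the outer side of the pin, which gives a clear view.

```bash
python3 - <<'E'
from h import *
p,Q=now(); q=p+Q@np.array([-.03,0,0]); q[2]=.22
t=[*(C+pol(-116.6,.20)),.2]
print(rel(p,Q,q,-23.8)); m=(q+t)/2; print(rel(q,Rd(-23.8),m,20),rel(m,Rd(20),t,63.4),t)
E
python3 -m creep '[[[0,-10,0,0,0,0,0],[0,-30,0,0,0,0,0],[0,-30,0,-40,0,0,0],[0,-30,0,-80,0,0,0],[0,-30,0,-110,0,0,0]]]'
```

```text
[-30.0, -0.0, -111.0, -0.0, -0.003, -0.0]
[19.0, 124.0, 10.0, 0.0, 0.0, -0.764] [-72.0, 103.0, 10.0, 0.0, 0.0, -0.757] [np.float64(0.4563481824322461), np.float64(-0.07103084736787366), 0.2]
time: 6.4
position: [0.5218, 0.1721, 0.2214]
tool_rot: [3.073, -0.65, 0.009]
ft_force: [0.5, -0.4, -0.0]
grip_width: 0.007
```

```bash
python3 -m creep '[[[0,19,124,10,0,0,-0.764],[0,19,124,10,0,0,-0.764],[0,19,124,10,0,0,-0.764],[0,19,124,10,0,0,-0.764],[0,19,124,10,0,0,-0.764]]]'
python3 -m creep '[[[0,-30,40,4,0,0,-0.3],[0,-72,103,10,0,0,-0.757],[0,-72,103,10,0,0,-0.757],[0,-72,103,10,0,0,-0.757],[0,-72,103,10,0,0,-0.757]]]'
python3 -m creep '[[[0,0,0,0,0,0,-0.05],[0,0,0,0,0,0,-0.05],[0,0,0,0,0,0,-0.05]]]'
python3 - <<'E'
from h import *
p,Q=now();  print(p,np.degrees(np.arctan2(Q[1,0],Q[0,0])),np.round(ctrl.get_state()['joint_positions'],2))
w=snap('wrist','w4'); t=snap('top','t4')
P=dict(hub=[*C,.11],line=[*(C+pol(-116.6,.075)),.088],slotend=[*(C+pol(-116.6,.053)),.088],crank=[*(C+pol(63.4,.05)),.138],pin=[*(C+pol(-116.6,.155)),.12],tip=p)
for k,v in P.items(): print(k,proj('w4',v).round(1))
E
```

```text
time: 6.9
position: [0.4881, 0.0486, 0.209]
tool_rot: [3.107, 0.439, 0.004]
ft_force: [-0.3, 0.2, 0.8]
grip_width: 0.003
time: 7.4
position: [0.4467, -0.0698, 0.199]
tool_rot: [2.776, 1.463, 0.002]
ft_force: [0.4, 1.5, -0.5]
grip_width: 0.006
time: 7.7
position: [0.4476, -0.0679, 0.1991]
tool_rot: [2.741, 1.527, 0.002]
ft_force: [0.1, -0.0, 0.4]
grip_width: 0.008
[ 0.44756985 -0.06785841  0.19908657] 58.23481876252919 [ 0.44 -0.08 -0.33  1.94 -0.02  1.27 -0.44]
hub [243.8 -79. ]
line [254.   44.1]
slotend [251.6  15.3]
crank [ 232.1 -221.6]
pin [262.7 140.6]
tip [256.4 230.2]
```

View pics/w4.png

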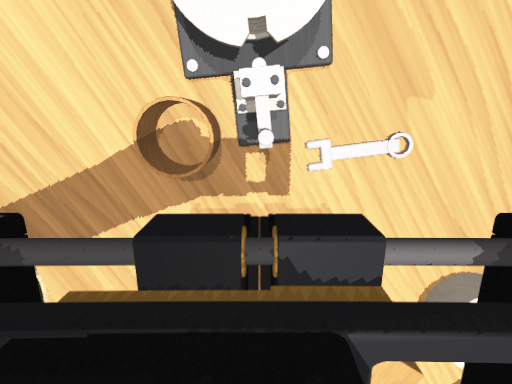

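```bash
python3 - <<'E'
from h import *
w=cv2.imread('pics/w4.png')[0:150,210:310]; cv2.imwrite('pics/c4.png',cv2.resize(w,None,fx=4,fy=4,interpolation=cv2.INTER_CUBIC))
E
```

```text
(no output)
```

View pics/c4.png

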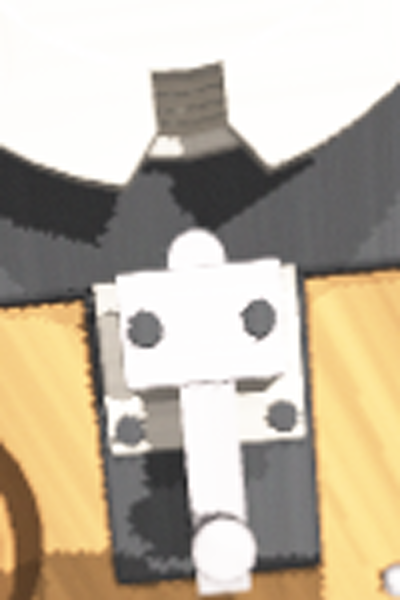

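```bash
python3 - <<'E'
from h import *
g=lambda x,y,z=.088:plane('w4',210+(x+.5)/4-.5,(y+.5)/4-.5,z)[:2]
e1,e2,m1,m2=g(152,72),g(222,62),g(122,187),g(272,166)
print('slot end w',np.linalg.norm(e1-e2),'mouth w',np.linalg.norm(m1-m2))
E,M=(e1+e2)/2,(m1+m2)/2; B1=(g(183,384)+g(240,384))/2; N=g(196,230); T=g(224,588)
pin=g(224,547,.12); ang=lambda v:np.degrees(np.arctan2(v[1],v[0]))
print('slot dir in',ang(E-M),'bar dir T-N',ang(N-T),'B1-N',ang(N-B1)); print('M',M,'N',N,'T',T,'pin',pin,'gap',np.linalg.norm(M-N))
d=(N-T)/np.linalg.norm(N-T); n=np.array([-d[1],d[0]])
for k,v in dict(M=M,E=E,C=C,pin=pin,B1=B1).items(): print(k,'lateral from bar line mm',((v-N)@n*1000).round(1),'along',((v-N)@d*1000).round(1))
p,Q=now()
for off in(.045,): 
  t=pin-off*pol(63.4,1); print(rel(p,Q,[*t,.1],63.4),t)
E
```

```text
slot end w 0.014913560563986152 mouth w 0.03271078377190132
slot dir in 63.929050618986956 bar dir T-N 63.08171492540926 B1-N 64.4809892492603
M [0.51597782 0.03877361] N [0.51025252 0.02988587] T [ 0.47489494 -0.03975263] pin [ 0.48036164 -0.02912167] gap 0.010572179504009587
M lateral from bar line mm -1.1 along 10.5
E lateral from bar line mm -0.8 along 31.5
C lateral from bar line mm 3.5 along 85.6
pin lateral from bar line mm -0.1 along -66.1
B1 lateral from bar line mm -0.8 along -32.1
[5.0, 11.0, 99.0, 0.004, 0.001, -0.09] [ 0.46021248 -0.06935861]
```

The slot is in line with the bar to about 1 mm, in a direction of 63.9° against 63.1–64.5°, so no correction is needed. I'll lower behind the pin.

```bash
python3 -m creep '[[[0,5,11,0,0.004,0.001,-0.09],[0,5,11,50,0.004,0.001,-0.09],[0,5,11,99,0.004,0.001,-0.09],[0,5,11,99,0.004,0.001,-0.09],[0,5,11,99,0.004,0.001,-0.09]]]'
python3 -m creep '[[[0,5,0,0,0,0,0],[0,10,0,0,0,0,0],[0,15,0,0,0,0,0],[0,20,0,0,0,0,0],[0,20,0,0,0,0,0]]]'
python3 - <<'E'
from h import *
p,Q=now();  print(p,np.degrees(np.arctan2(Q[1,0],Q[0,0])))
pin=np.array([.4804,-.0291]); print('pin in tool mm',Q.T@(np.r_[pin,.1]-p)*1000)
E
```

```text
time: 8.3
position: [0.4599, -0.0694, 0.1002]
tool_rot: [-2.671, -1.65, 0.001]
ft_force: [0.3, 0.3, 0.8]
grip_width: 0.006
time: 8.8
position: [0.4697, -0.0508, 0.1005]
tool_rot: [-2.671, -1.653, -0.002]
ft_force: [-0.2, -0.3, 0.1]
grip_width: 0.004
[ 0.46968411 -0.05076022  0.10054571] 63.51613779170871
pin in tool mm [24.16516092 -0.06799729  0.57754575]
```

```bash
python3 -m creep '[[[0,4,0,0,0,0,0],[0,8,0,0,0,0,0],[0,12,0,0,0,0,0],[0,16,0,0,0,0,0],[0,20,0,0,0,0,0]]]'
python3 -m creep '[[[0,4,0,0,0,0,0],[0,8,0,0,0,0,0],[0,11,0,0,0,0,0],[0,14,0,0,0,0,0],[0,16,0,0,0,0,0]]]'
python3 -m creep '[[[0,1,0,0,0,0,0],[0,1,0,0,0,0,0],[0,1,0,0,0,0,0]]]'
```

```text
time: 9.3
position: [0.4779, -0.0339, 0.0999]
tool_rot: [-2.672, -1.651, 0.001]
ft_force: [-1.6, -1.1, 0.8]
grip_width: 0.005
time: 9.8
position: [0.4852, -0.0193, 0.0999]
tool_rot: [-2.671, -1.651, -0.0]
ft_force: [-0.4, -1.4, 0.2]
grip_width: 0.005
time: 10.1
position: [0.4854, -0.0188, 0.0999]
tool_rot: [-2.672, -1.651, 0.0]
ft_force: [-1.1, -1.5, 0.3]
grip_width: 0.005
```

```bash
for i in 1 2; do :; done
python3 -m creep '[[[0,1,0,0,0,0,0],[0,2,0,0,0,0,0],[0,2,0,0,0,0,0],[0,2,0,0,0,0,0]]]'
python3 -m creep '[[[0,1,0,0,0,0,0],[0,1,0,0,0,0,0],[0,1,0,0,0,0,0]]]'
python3 -m creep '[[[0,1,0,0,0,0,0],[0,1,0,0,0,0,0],[0,1,0,0,0,0,0]]]'
```

```text
time: 10.5
position: [0.4856, -0.0185, 0.0999]
tool_rot: [-2.673, -1.65, 0.004]
ft_force: [-3.4, -6.0, 2.1]
grip_width: 0.007
time: 10.8
position: [0.4856, -0.0185, 0.0999]
tool_rot: [2.674, 1.649, -0.006]
ft_force: [-3.6, -8.0, 3.8]
grip_width: 0.004
time: 11.1
position: [0.4856, -0.0185, 0.0999]
tool_rot: [2.674, 1.649, -0.008]
ft_force: [-5.3, -8.3, 4.6]
grip_width: 0.001
```

The push met a firm stop with the TCP 140 mm from the spindle, where 139.5 mm is expected when home. I'll back off and look.

```bash
python3 -m creep '[[[0,-5,0,0,0,0,0],[0,-40,0,0,0,0,0],[0,-40,0,-50,0,0,0],[0,-40,0,-100,0,0,0],[0,-40,0,-100,0,0,0]]]'
python3 - <<'E'
from h import *
w=snap('wrist','w5'); P=dict(pinhome=[*(C+pol(-116.6,.123)),.12],nosehome=[*(C+pol(-116.6,.056)),.088],pinback=[*(C+pol(-116.6,.155)),.12])
for k,v in P.items(): print(k,proj('w5',v).round(1))
s=cv2.resize(snap('scene','s5')[140:240,195:325],(400,308),interpolation=2)
cv2.imwrite('pics/c5.png',np.hstack([s,cv2.resize(w[0:154,160:360],(400,308),interpolation=2)]))
E
```

```text
time: 11.6
position: [0.4744, -0.0503, 0.2072]
tool_rot: [2.666, 1.648, 0.018]
ft_force: [0.9, 0.2, -0.4]
grip_width: 0.005
pinhome [247.9 136. ]
nosehome [248.1  58.3]
pinback [248.2 172.7]
```

View pics/c5.png

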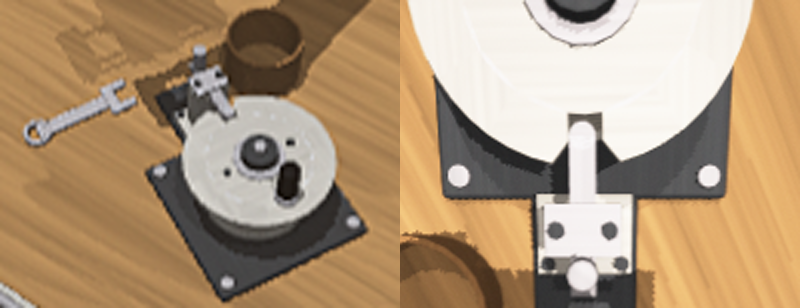

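The bar's nose is inside the slot, just short of its end, at (582,125). The pin is against the guide at (582,275), and the core and spanner look undisturbed. The robot is clear, so I'll hand in.

```bash
python3 -m creep '[[[0,0,0,0,0,0,0],[0,0,0,0,0,0,0]]]'; python3 -c "from bench import ctrl; print(ctrl.close_job())"
```

```text
time: 11.9
position: [0.4686, -0.0505, 0.1984]
tool_rot: [-2.669, -1.65, 0.002]
ft_force: [0.1, 0.5, 0.3]
grip_width: 0.005
the job is handed in; nothing more can be done
None
```

The rewinder is locked and the job is handed in at 11.9 s. With the fingers shut, I pushed the crank about 128° clockwise until the slot faced the bar. I then pushed the bar home by the outer side of its pin.

- **Alignment:** before pushing the bar, the slot was about 1 mm off the bar's line, well inside the 6 mm the flare allows.
- **Bar home:** the push met a firm stop with the fingertips 140 mm from the spindle, against 139.5 mm expected. The last picture shows the nose near the slot's inner end and the pin against the guide.
- **Forces:** no reading exceeded about 11 N, and that was against the end stop. Force was read only at the end of each move. The arm was clear of everything at hand-in.
- **Loose things:** the core and spanner look unmoved in the last picture. I did not check the other loose things again, but the arm's path stayed clear of them.
- **Disagreement:** my spindle estimate lay about 3.5 mm to one side of the bar line as seen by the wrist camera. I put this down to measuring error, and the bar went in cleanly.

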